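Present a boxed souvenir magnet to the hands-free barcode scanner

ROBOT

A 6-joint arm with a two-finger parallel gripper is mounted at the origin on the work surface. World frame = base frame: x ahead of the robot, y to its left, z up, the work surface at z = 0. Lengths are in mm, angles in rad, forces in N, time in s.
With the tool pointing down it reaches from about 275 to 1000 mm from the base axis. Payload 8.4 kg.
Tool frame: the origin (TCP) lies between the finger pads; the fingertips stand 8 mm ahead of it and the grasp point (between the pads) lies 11 mm behind it (tcp_to_tips is the distance from the TCP to the fingertips, in mm); z points along the fingers, y is the line along which they close (so a half turn about z gives the same grasp; the last joint's range is limited). The gripper opens to 85 mm and grips with 20 to 120 N. Pads are 22 mm wide; open, the fingers measure 114 mm over their backs; the gripper's body (76 mm by 85 mm) begins 54 mm behind the grasp point. The pads swing forward as they close: fully open they stand 13 mm farther back than shut.
Start: joints at [-0.002, 0.353, 1.633, -0, 1.155, -0.002], TCP at [625.002, -0, 209.581] pointing down, gripper open.
Joint ranges: [-2.63, 2.63], [-0.92, 2.1], [0.06, 2.66], [-1.3, 4.44], [0, 2.69], [-3.02, 3.02]. Speed limits (rad/s): [2.22, 2.22, 2.79, 3.14, 3.14, 3.14].

INTERFACE

Orientations are given as [roll, pitch, yaw] about the fixed x, y, z axes, in that order (R = Rz(yaw) Ry(pitch) Rx(roll)).
In Python, from rig import * gives the robot as it stands.
- The arm moves only by the tool step_arm, never from a script. Its argument "motion" is a list of rows, each an object with "claw": the finger opening in mm, from 0 to 85.4; "delta_pos": the shift along the tool's x, y, z in mm, a list of three; "turn": the turn about the tool's z in rad. In form: [{"claw": claw, "delta_pos": [dx, dy, dz], "turn": turn}, ...]. A call has 1 to 8 rows; each row shifts and turns the commanded pose from where the row before left it, along the tool's axes as they then stand; what a row does not reach is not made up. A row lasts 1/12 s, in which the tool goes at most 41.7 mm and 7.16 degrees, less where a joint would pass 70% of its speed; a pose out of reach is approached as far as the arm can. A call is refused whole if a number of a shift passes 41.7 or a number of a turn 0.125, either way. A call with a gripper value outside its range is refused whole. The fingers move at their own pace and stop on an object; "force" is the grip in N (left out, the last holds). Time passes only in rows, so rows that do not move let the fingers close. It gives the time, the measured TCP pose, the force, the opening and the grip force at its end, in the units of the state.
- sense(): the state, without advancing time (a new reading comes with each control period).
- grab_frame(name): name is "scene" or "side" or "wrist"; returns a dict with "img" (420x560x3 uint8, red, green, blue), "vertical_fov" (degrees; the focal length in pixels is half the picture's height over the tangent of half this angle, whatever the lens; pixels are square), "cx", "cy" (the principal point, pixels), "R" (3x3) and "t" (3): a world point X has camera coordinates R X + t. Camera axes: x right, y down, z forward; pixel columns grow to the right and rows downward; lengths in mm; the calibration is good to about 2 mm. A picture is of the moment at which its call begins. There is no depth.
- sign_off(): hands the job in; it is judged then, once.
The state is a dict: "clock": time; "qpos": joint angles; "qvel": joint speeds; "joint_efforts": joint torques, N m; "eef_pos": TCP position; "tcp_rot": TCP orientation; "contact_force": force on the tool from outside, world axes, zero at the start; "wrist_torque": the same for the moment, N m; "opening": opening from 0.0 (shut) to 1.0 (fully open); "grasp_force": force on a finger pad.
Only numpy, scipy, OpenCV 4.12 (cv2) and the standard library are available. Lean on these libraries where they do the work, as an engineer would, in place of code of your own. Each camera call takes 0.05 s, during which the arm holds its last target. There are 200 camera calls.

TASK

At the shop counter, take the coral-red boxed sunset magnet out of the display tray and present it to the hands-free barcode scanner: hold it in the air with the barcode label on its back centred in front of the scanner's window and squarely facing it (leaning with the window, the box's top still up), label about 10 cm from the window. Leave the scanner as it is set and all the other goods and counter things standing where they are, and finish holding the box there, still, in the gripper: do not put it down or let it go.

Things in the scene. Friction and masses are not known exactly. Their poses are not given: they have to be found in the camera images.
- sunset_box: coral-red boxed magnet, rigid carton, 50-100 g: 18 mm thick (x), 56 wide (y), 100 high (z). Origin: centre of underside; z up, +x out of the picture side (faces away from the robot in the tray), -x out of the back with the barcode label. Stands loose on the tray floor, 6 mm above the counter, in any of the five cells; its top 64 mm stick out of the tray, to be pinched across the 18 mm from above.
- barcode (a point): centre of the barcode label (46 mm wide, 30 mm high, white with black bars) on the back of the coral-red box: 9 mm behind the box's mid-plane (box x = -9 mm) and 30 mm above its underside. Its x axis points straight out of the label, its z axis to the box's top.
- scan_window (a point): centre of the scanner's dark red window (54 x 44 mm) on the grey head's flat front, 49 mm ahead of and parallel to its flat back, 49 mm below its top. x axis straight out of the window, z up along it. The window looks 0.1-0.5 rad below level and, within 0.3 rad, towards -x (robot's side); its centre is 165-195 mm above the counter. Stiff hinge: do not push it.
- scanner: foot and neck of the scanner, fixed to the counter left or right of the tray: round black foot 110 mm across, neck, grey tilting head 78 mm wide, 46 deep, 86 high, its top up to 245 mm above the counter. Origin: centre of the foot's underside; -x is the side the window faces.
- tray: fixed light-wood display tray, 52 mm (x) by 354 mm (y), walls 6 mm thick and 42 mm high, floor 6 mm thick; a row of five cells along y at a pitch of 69.6 mm, each about 40 by 63 mm inside, one boxed magnet upright in each. Origin at the centre of its underside.
- harbour_box: another boxed magnet of the same size and build (navy blue); origin at the centre of its underside, +x out of its picture side, z up. Leave it standing.
- field_box: another boxed magnet of the same size and build (yellow); origin at the centre of its underside, +x out of its picture side, z up. Leave it standing.
- garden_box: another boxed magnet of the same size and build (pale green); origin at the centre of its underside, +x out of its picture side, z up. Leave it standing.
- beach_box: another boxed magnet of the same size and build (light grey); origin at the centre of its underside, +x out of its picture side, z up. Leave it standing.
- card_terminal: black card terminal lying loose on the counter on the other side of the tray from the scanner, 165 mm (x) by 80 mm (y), 36 mm high, origin at the centre of its underside. Leave it.
- pen_cup: wooden cup of pens, 74 mm across, 150 mm high with the pens, loose, beyond the tray; origin at the centre of its underside. Leave it.
- bronze_hand: green bronze hand statuette on a grey rock, 80 mm across the foot, 145 mm high, loose, beyond the tray; origin at the centre of its underside. Leave it.
- tape_dispenser: black desk tape dispenser, 150 mm (x) by 56 mm (y), 93 mm high, loose, near the robot on its right; origin at the centre of its underside. Leave it.
Things that resemble listed ones, but are neither listed nor needed, are in the scene too. Leave any pink look-alike of the beach_box alone.

How it is judged (in metres and radians):
On the way, in this order (a step that is already met when the one before it is completed fails the run):
1. the coral-red box is held in the fingers, lifted clear of the tray (contact force between the fingers and sunset_box above 2 N and contact force between sunset_box and tray below 0.1 N and z of sunset_box in the frame of tray above 0.045 m), for 0.2 s.
2. the barcode label is presented squarely and centred about 10 cm in front of the scanner's window, held still (contact force between the fingers and sunset_box above 2 N and contact force between sunset_box and tray below 0.1 N and x of barcode in the frame of scan_window between 0.075 and 0.125 m and y of barcode in the frame of scan_window between -0.025 and 0.025 m and z of barcode in the frame of scan_window between -0.025 and 0.025 m and x of scan_window in the frame of barcode above 0.05 m and angle between the x axis of barcode and the x axis of scan_window, either way round below 0.25 rad and angle between the z axis of barcode and the z axis of scan_window, either way round below 0.25 rad and angle between sunset_box's own z axis and vertical below 1 rad and linear speed of sunset_box below 0.03 m/s and angular speed of sunset_box below 0.2 rad/s), for 0.5 s.
At the end, for the whole second after the job is handed in: Coral box held still by the fingers alone; label facing the window, 75-125 mm from it, within 25 mm of its centre line each way, square and upright to it within 0.25 rad, top up; other boxes and loose things within 20 mm of their places and upright (0.15 rad); scanner window not shifted 10 mm (all of step 2 and distance of each of harbour_box, field_box, garden_box, beach_box, card_terminal, pen_cup, bronze_hand, tape_dispenser from where it was at the start of the episode below 0.02 m and angle between each of harbour_box, field_box, garden_box, beach_box, card_terminal, pen_cup, bronze_hand, tape_dispenser's own z axis and vertical below 0.15 rad and distance of scan_window from where it was at the start of the episode below 0.01 m); the arm keeps its last pose, push and grip.
It fails at once if another box or a loose counter thing is shifted by 20 mm or more, or tipped over by more than 0.15 rad (not (distance of harbour_box from where it was at the start of the episode below 0.02 m) or not (distance of field_box from where it was at the start of the episode below 0.02 m) or not (distance of garden_box from where it was at the start of the episode below 0.02 m) or not (distance of beach_box from where it was at the start of the episode below 0.02 m) or not (distance of card_terminal from where it was at the start of the episode below 0.02 m) or not (distance of pen_cup from where it was at the start of the episode below 0.02 m) or not (distance of bronze_hand from where it was at the start of the episode below 0.02 m) or not (distance of tape_dispenser from where it was at the start of the episode below 0.02 m) or not (angle between harbour_box's own z axis and vertical below 0.15 rad) or not (angle between field_box's own z axis and vertical below 0.15 rad) or not (angle between garden_box's own z axis and vertical below 0.15 rad) or not (angle between beach_box's own z axis and vertical below 0.15 rad) or not (angle between card_terminal's own z axis and vertical below 0.15 rad) or not (angle between pen_cup's own z axis and vertical below 0.15 rad) or not (angle between bronze_hand's own z axis and vertical below 0.15 rad) or not (angle between tape_dispenser's own z axis and vertical below 0.15 rad)).
It fails at once if the scanner's head is pushed out of its setting (window shifted by 10 mm or more) (not (distance of scan_window from where it was at the start of the episode below 0.01 m)).
It also fails if it takes over 38 s, if anything falls off the work surface, if the arm or the gripper's body presses on something with over 40 N, if the wrist force passes 120 N, or if a joint passes its speed limit or range.

## Working session

There is one attempt and no reset: what is moved stays moved. The work goes in short steps, Python scripts to look and compute and a tool call to move; the robot and the scene stay as the last step left them, time stands still between calls to the robot, and variables do not carry over. Pictures are saved under pics/ and viewed, at most 10 in all, crops included, and the job is handed in when it is done.

Besides the shell and the picture viewer there is one more tool, called after "Emit:" as name(argument=value, ...) on one line, values as JSON. step_arm: Moves the arm, as the interface text tells. Its arguments: {"type":"object","properties":{"motion":{"type":"array","items":{"type":"object","properties":{"claw":{"type":"number"},"delta_pos":{"type":"array","items":{"type":"number"}},"turn":{"type":"number"}}}},"force":{"type":"number"}},"required":["motion"]}

```bash
mkdir -p pics; ls; cat > h.py <<'E'
from rig import *
import numpy as np, cv2
def snap(n,f):
    d=grab_frame(n); cv2.imwrite(f'pics/{f}.png',d['img'][:,:,::-1]); np.save(f'pics/{f}.npy',d,allow_pickle=True); return d
def load(f): return np.load(f'pics/{f}.npy',allow_pickle=True).item()
def K(d): return 210/np.tan(np.radians(d['vertical_fov'])/2)
def ray(d,u,v):
    R=np.array(d['R']);t=np.array(d['t']);f=K(d)
    r=R.T@np.array([(u-d['cx'])/f,(v-d['cy'])/f,1]);return -R.T@t, r/np.linalg.norm(r)
def onz(d,u,v,z):
    o,r=ray(d,u,v);return o+r*(z-o[2])/r[2]
def tri(a,pa,b,pb):
    o1,r1=ray(a,*pa);o2,r2=ray(b,*pb)
    s=np.linalg.lstsq(np.c_[r1,-r2],o2-o1,rcond=None)[0]
    p,q=o1+s[0]*r1,o2+s[1]*r2;return (p+q)/2,np.linalg.norm(p-q)
def proj(d,X):
    c=np.array(d['R'])@X+np.array(d['t']);return c[:2]/c[2]*K(d)+[d['cx'],d['cy']]
E
python3 - <<'E'
from h import *
np.set_printoptions(precision=2,suppress=True)
for n in ['scene','side','wrist']:
    d=snap(n,n+'0'); print(n,d['vertical_fov'],d['cx'],d['cy'],-np.array(d['R']).T@d['t'],np.array(d['R'])[2])
print(sense())
E
```

```text
pics
scene 57.23582646725123 283.25209507682723 201.26477629907802 [1216.48 -323.97  946.79] [-0.6   0.29 -0.75]
side 47.433899036879644 280.17139584115705 205.87389178110828 [ 299.71 -882.25 1054.93] [ 0.18  0.68 -0.71]
wrist 62.88050567317827 278.22382840127506 212.9270300785114 [625.13  78.39 373.52] [-0.   -0.31 -0.95]
{'clock': 0.15, 'qpos': array([-0.  ,  0.35,  1.63,  0.  ,  1.16, -0.  ]), 'qvel': array([-0., -0., -0.,  0., -0., -0.]), 'joint_efforts': array([ -0.  , -60.56, -34.23,  -0.  ,   0.01,  -0.  ]), 'eef_pos': array([624.61,   0.01, 209.  ]), 'tcp_rot': array([-3.14, -0.  ,  1.57]), 'contact_force': array([-0.1 ,  0.49,  0.18]), 'wrist_torque': array([ 0.  , -0.03, -0.02]), 'grasp_force': 0.0, 'opening': 0.9960295986048977}
```

View pics/scene0.png

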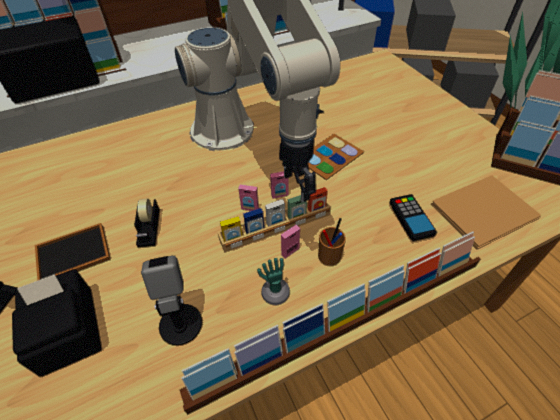

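View pics/side0.png

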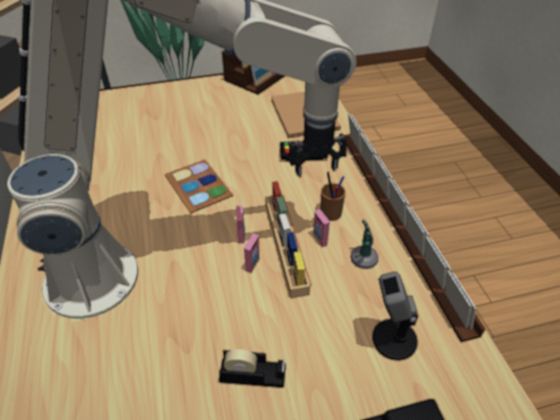

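View pics/wrist0.png

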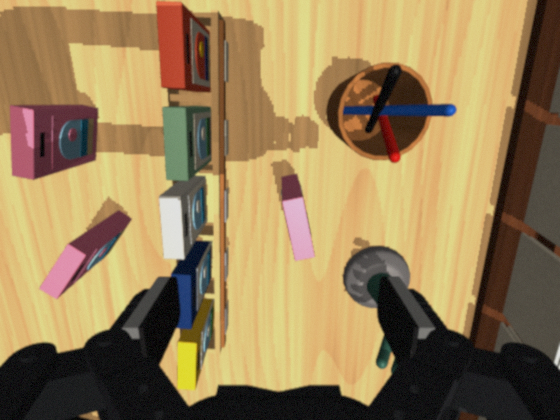

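Wrist picture: coral-red candidates are the red box in the tray's +y end cell at (180,48), and the pink boxes outside the tray at (55,140), (85,255) and (297,215). The red one in the tray fits, because the pink ones stand loose on the counter. The scanner is on the -y side, at scene (164,285) and side (397,300). I'll enlarge the box and the scanner head together.

```bash
python3 - <<'E'
from h import *
a=load('scene0')['img'][245:345,130:210];b=load('side0')['img'][255:365,360:430];c=load('wrist0')['img'][0:120,0:240]
r=lambda i,s:cv2.resize(i,None,fx=s,fy=s,interpolation=cv2.INTER_CUBIC)
A=r(a,5)[:, :, ::-1];B=r(b,4.5)[:,:,::-1]
m=np.zeros((600,800,3),np.uint8);m[:A.shape[0],:400]=A;m[:B.shape[0],400:400+B.shape[1]]=B
C=r(c,1)[:,:,::-1]; m[500:600,400:640]=C[:100]
cv2.imwrite('pics/crop1.png',m)
E
```

```text
(no output)
```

View pics/crop1.png

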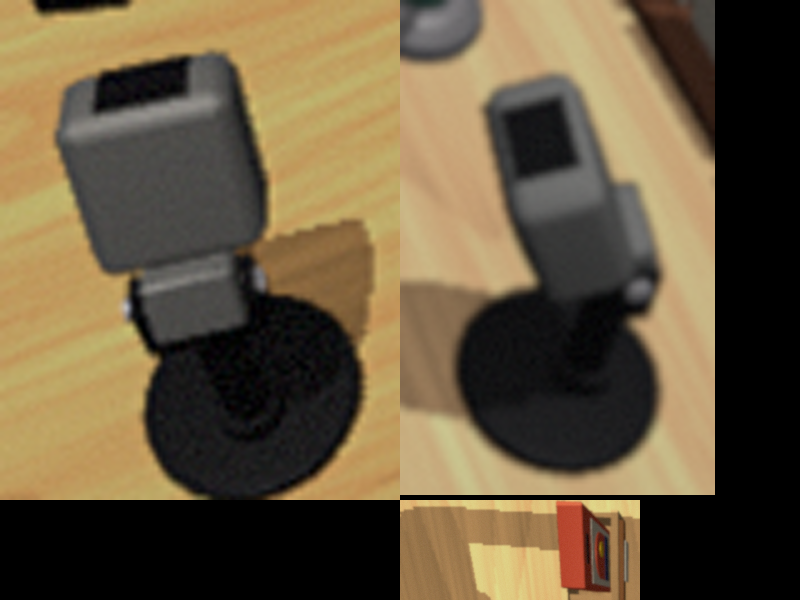

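The crop confirms the red carton in the +y end cell. It also shows the scanner head's back face (crop corners about (66,138), (235,105), (262,225), (108,270)) and its foot. Next I'll get rough positions of both from these.

```bash
python3 - <<'E'
from h import *
np.set_printoptions(precision=1,suppress=True)
s,b,w=load('scene0'),load('side0'),load('wrist0')
A=lambda x,y:((x+.5)/5-.5+130,(y+.5)/5-.5+245)
B=lambda x,y:((x-400+.5)/4.5-.5+360,(y+.5)/4.5-.5+255)
print('foot',onz(s,*A(253,398),10),onz(b,*B(557,380),10))
# top black patch corners: scene / side correspondences  (-y/+x, +y/+x, +y/-x, -y/-x)
P=[(97,110),(187,95),(187,58),(97,72)]; Q=[(577,163),(560,98),(505,112),(522,177)]
for p,q in zip(P,Q): print('patch',*tri(s,A(*p),b,B(*q)))
# head back face solvePnP (rough)
o=np.array([[0,-39,43],[0,39,43],[0,39,-43],[0,-39,-43]],float)
i=np.array([A(*p) for p in [(62,138),(240,98),(267,228),(106,275)]])
Km=np.array([[K(s),0,s['cx']],[0,K(s),s['cy']],[0,0,1]])
ok,r,t=cv2.solvePnP(o,i,Km,None); R=np.array(s['R']);Rw=R.T@cv2.Rodrigues(r)[0]; tw=R.T@(t[:,0]-s['t'])
print('back centre',tw,'\n',np.round(Rw,2))
hsv=cv2.cvtColor(w['img'],cv2.COLOR_RGB2HSV); m=((hsv[...,0]<6)|(hsv[...,0]>176))&(hsv[...,1]>170)&(hsv[...,2]>130)
m=m.astype(np.uint8)*255
n,l,st,c=cv2.connectedComponentsWithStats(m)
for k in range(1,n):
    if st[k,4]>200: print(st[k],c[k])
for k in [(163,3),(182,3),(188,80),(165,92)]: print(onz(w,*k,106))
E
```

```text
foot [ 719.9 -378.9   10. ] [ 717.3 -381.8   10. ]
patch [ 682.  -389.4  234.6] 1.0239139014062448
patch [ 690.7 -352.5  232.7] 0.7400648680574062
patch [ 665.8 -348.   224.7] 1.4207551418285185
patch [ 657.4 -385.7  227.6] 1.7199612780004878
back centre [ 673.3 -376.1  147. ] 
 [[ 1.   0.1 -0.2]
 [-0.1  1.   0.1]
 [ 0.3 -0.1  1. ]]
[ 158    6   27   82 1535] [171.6  45.8]
[546.1 143.  106. ]
[559.1 143.  106. ]
[559.2  93.8 106. ]
[541.6  85.6 106. ]
```

The scanner window tilts about 0.3 rad down and its azimuth is about 0.2 rad towards +y. The box is near (552, 115). I'll bring the wrist camera over the box for a precise grasp measurement.

Emit:
step_arm(motion=[{"delta_pos": [30, -36, 0], "turn": 0, "claw": 60}, {"delta_pos": [30, -36, 0], "turn": 0, "claw": 60}, {"delta_pos": [0, 0, 0], "turn": 0, "claw": 60}, {"delta_pos": [0, 0, 0], "turn": 0, "claw": 60}])

```text
clock: 0.48
eef_pos: [559.5, 54.4, 209.5]
tcp_rot: [-3.141, 0.0, 1.573]
contact_force: [1.8, 0.4, 0.0]
opening: 0.705
grasp_force: 0.0
```

```bash
python3 - <<'E'
from h import *
np.set_printoptions(precision=3,suppress=True)
w=snap('wrist','wrist1')
S=sense();print(S['eef_pos'],S['tcp_rot'],S['opening'],S['qpos'])
hsv=cv2.cvtColor(w['img'],cv2.COLOR_RGB2HSV); m=((hsv[...,0]<6)|(hsv[...,0]>176))&(hsv[...,1]>150)&(hsv[...,2]>100)
n,l,st,c=cv2.connectedComponentsWithStats(m.astype(np.uint8))
k=1+np.argmax(st[1:,4]);print(st[k],c[k])
pts=np.argwhere(l==k)[:,::-1].astype(np.float32);r=cv2.minAreaRect(pts);bx=cv2.boxPoints(r)
for p in bx: print(p,onz(w,*p,106))
print(onz(w,*r[0],106)); print(np.median(w['img'][l==k],0))
a=w['img'][:,:,::-1].copy()
cv2.imwrite('pics/wrist1v.png',a)
E
```

```text
[560.906  53.741 209.827] [3.141 0.    1.572] 0.7066513983800431 [ 0.093  0.257  1.767 -0.     1.117  0.092]
[ 253   86   25   76 1138] [263.443 127.062]
[253.  86.] [541.239 144.092 106.   ]
[277.  86.] [558.828 144.128 106.   ]
[277. 161.] [558.881  89.066 106.   ]
[253. 161.] [540.114  89.026 106.   ]
[549.774 117.471 106.   ]
[190.  76.  52.]
```

View pics/wrist1v.png

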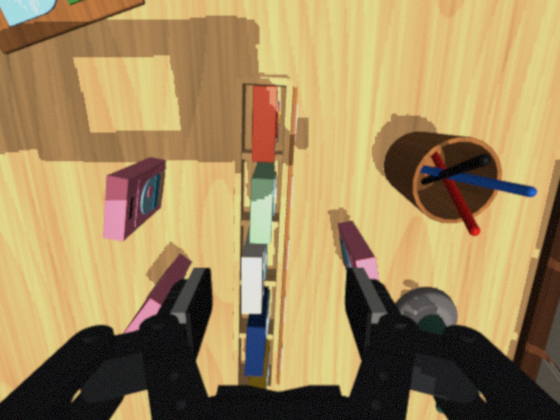

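Picture: the coral top spans (253–277, 86–161) and measures 18×55 mm, centred at about (550,117) with yaw about 0. Both dimensions match the box. Next I align above it and check.

Emit:
step_arm(motion=[{"delta_pos": [32, -5, 0], "turn": 0, "claw": 55}, {"delta_pos": [31, -5, 0], "turn": 0, "claw": 55}, {"delta_pos": [0, 0, 35], "turn": 0, "claw": 50}, {"delta_pos": [0, 0, 30], "turn": 0, "claw": 50}, {"delta_pos": [0, 0, 0], "turn": 0, "claw": 50}, {"delta_pos": [0, 0, 0], "turn": 0, "claw": 50}, {"delta_pos": [0, 0, 0], "turn": 0, "claw": 50}])

```text
clock: 1.12
eef_pos: [552.3, 115.9, 145.7]
tcp_rot: [3.14, -0.0, 1.57]
contact_force: [-0.5, -0.5, 0.9]
opening: 0.584
grasp_force: 0.0
```

Emit:
step_arm(motion=[{"delta_pos": [1, -2, 35], "turn": 0, "claw": 50}, {"delta_pos": [0, 0, 35], "turn": 0, "claw": 50}, {"delta_pos": [0, 0, 5], "turn": 0, "claw": 50}, {"delta_pos": [0, 0, 0], "turn": 0, "claw": 50}, {"delta_pos": [0, 0, 0], "turn": 0, "claw": 50}, {"delta_pos": [0, 0, 0], "turn": 0, "claw": 15}, {"delta_pos": [0, 0, 0], "turn": 0, "claw": 10}, {"delta_pos": [0, 0, 0], "turn": 0, "claw": 10}], force=50)

```text
clock: 1.78
eef_pos: [550.3, 117.6, 71.5]
tcp_rot: [3.139, -0.001, 1.571]
contact_force: [-1.8, -0.3, 12.3]
opening: 0.195
grasp_force: 48.2
```

Emit:
step_arm(motion=[{"delta_pos": [0, 0, 0], "turn": 0, "claw": 10}, {"delta_pos": [0, 0, 0], "turn": 0, "claw": 10}, {"delta_pos": [0, 0, 0], "turn": 0, "claw": 10}, {"delta_pos": [0, 0, 0], "turn": 0, "claw": 10}])

```text
clock: 2.12
eef_pos: [550.2, 117.6, 71.6]
tcp_rot: [3.139, -0.001, 1.571]
contact_force: [-0.9, -0.8, 9.5]
opening: 0.196
grasp_force: 48.5
```

Emit:
step_arm(motion=[{"delta_pos": [0, 0, -15], "turn": 0, "claw": 10}, {"delta_pos": [0, 0, -30], "turn": 0, "claw": 10}, {"delta_pos": [0, 0, -35], "turn": 0, "claw": 10}, {"delta_pos": [0, 0, -35], "turn": 0, "claw": 10}, {"delta_pos": [0, 0, -35], "turn": 0, "claw": 10}, {"delta_pos": [0, 0, -35], "turn": 0, "claw": 10}, {"delta_pos": [0, 0, -30], "turn": 0, "claw": 10}, {"delta_pos": [0, 0, -15], "turn": 0, "claw": 10}])

```text
clock: 2.78
eef_pos: [550.4, 117.7, 305.1]
tcp_rot: [3.135, -0.001, 1.571]
contact_force: [-0.3, 0.6, -0.2]
opening: 0.193
grasp_force: 49.4
```

```bash
python3 - <<'E'
from h import *
np.set_printoptions(precision=4,suppress=True)
S=sense();print(S)
w=snap('wrist','wrist2');snap('scene','scene2')
E
```

```text
{'clock': 2.7833, 'qpos': array([0.208 , 0.1733, 1.6586, 0.    , 1.3031, 0.2079]), 'qvel': array([ 0.0011, -0.1008, -0.1956, -0.0009,  0.3192, -0.0012]), 'joint_efforts': array([  0.002 , -49.5148, -35.3376,  -0.0006,   0.1363,   0.    ]), 'eef_pos': array([550.3852, 117.6883, 305.0724]), 'tcp_rot': array([ 3.1351, -0.0014,  1.5709]), 'contact_force': array([-0.3463,  0.5801, -0.183 ]), 'wrist_torque': array([-0.0479,  0.0509, -0.012 ]), 'grasp_force': 49.40017819404602, 'opening': 0.1930081675491244}
```

View pics/wrist2.png

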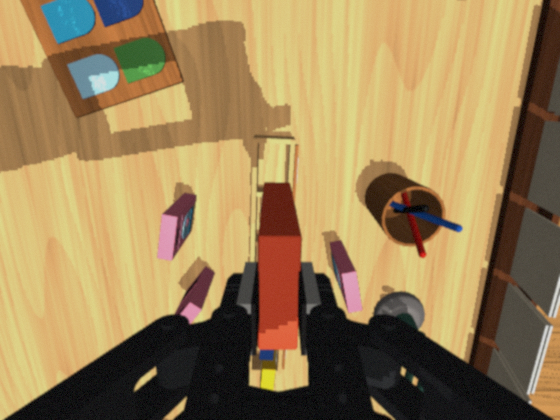

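The box is held and lifted clear of the tray; the picture shows it at (280,270) between the fingers. My moves only turn about the tool z axis, but the window leans about 0.3 rad. I'll check how the tool pitch behaves at the edge of reach, out along azimuth -0.19, where an outward lean would match the window's.

Emit:
step_arm(motion=[{"delta_pos": [-20, 20, 0], "turn": 0, "claw": 10}, {"delta_pos": [-27, 30, 0], "turn": 0, "claw": 10}, {"delta_pos": [-27, 30, 0], "turn": 0, "claw": 10}, {"delta_pos": [-27, 30, 0], "turn": 0, "claw": 10}, {"delta_pos": [-27, 30, 0], "turn": 0, "claw": 10}, {"delta_pos": [-27, 30, 0], "turn": 0, "claw": 10}, {"delta_pos": [-27, 30, 0], "turn": 0, "claw": 10}, {"delta_pos": [-27, 30, 0], "turn": 0, "claw": 10}])

```text
clock: 3.55
eef_pos: [779.5, -93.1, 297.7]
tcp_rot: [-3.14, -0.0, 1.571]
contact_force: [0.6, 0.1, -0.2]
opening: 0.196
grasp_force: 49.4
```

Emit:
step_arm(motion=[{"delta_pos": [-25, 35, 0], "turn": 0, "claw": 10}, {"delta_pos": [-25, 35, 0], "turn": 0, "claw": 10}, {"delta_pos": [-20, 35, 0], "turn": 0, "claw": 10}, {"delta_pos": [-10, 35, 0], "turn": 0, "claw": 10}, {"delta_pos": [-6, 30, 0], "turn": 0, "claw": 10}, {"delta_pos": [0, 0, 0], "turn": 0, "claw": 10}, {"delta_pos": [0, 0, 0], "turn": 0, "claw": 10}])

```text
clock: 4.13
eef_pos: [943.7, -175.6, 292.6]
tcp_rot: [-3.135, -0.001, 1.571]
contact_force: [-1.5, -0.1, -0.9]
opening: 0.196
grasp_force: 49.4
```

Emit:
step_arm(motion=[{"delta_pos": [-4, 20, 0], "turn": 0, "claw": 10}, {"delta_pos": [-4, 20, 0], "turn": 0, "claw": 10}, {"delta_pos": [-4, 20, 0], "turn": 0, "claw": 10}, {"delta_pos": [0, 0, 0], "turn": 0, "claw": 10}, {"delta_pos": [0, 0, 0], "turn": 0, "claw": 10}])

```text
clock: 4.55
eef_pos: [984.7, -183.5, 293.3]
tcp_rot: [3.13, 0.002, 1.571]
contact_force: [-0.1, -0.0, -0.8]
opening: 0.188
grasp_force: 49.4
```

```bash
python3 - <<'E'
from h import *
np.set_printoptions(precision=4,suppress=True)
S=sense();print(S['qpos'],S['eef_pos'],S['tcp_rot'])
E
```

```text
[-0.1857  1.136   0.0644  0.      1.9291 -0.186 ] [ 984.6658 -183.4679  293.2996] [3.1297 0.0022 1.5711]
```

Emit:
step_arm(motion=[{"delta_pos": [-7, 35, 0], "turn": 0, "claw": 10}, {"delta_pos": [-7, 35, 0], "turn": 0, "claw": 10}, {"delta_pos": [0, 0, 0], "turn": 0, "claw": 10}])

```text
clock: 4.8
eef_pos: [1007.6, -188.8, 279.7]
tcp_rot: [3.08, 0.012, 1.571]
contact_force: [0.0, -0.6, -1.0]
opening: 0.196
grasp_force: 49.4
```

```bash
python3 - <<'E'
from h import *
np.set_printoptions(precision=4,suppress=True)
S=sense();print(S['qpos'],S['eef_pos'],S['tcp_rot'])
E
```

```text
[-0.1868  1.1508  0.0634  0.0001  1.8648 -0.1868] [1007.5932 -188.8465  279.7376] [3.0801 0.0115 1.5705]
```

Pushing at the reach edge pitches the tool outward, the way needed. I'll continue, then see whether it persists on the way back.

Emit:
step_arm(motion=[{"delta_pos": [-7, 40, 0], "turn": 0, "claw": 10}, {"delta_pos": [-7, 40, 0], "turn": 0, "claw": 10}, {"delta_pos": [-7, 40, 0], "turn": 0, "claw": 10}, {"delta_pos": [0, 0, 0], "turn": 0, "claw": 10}])

```text
clock: 5.13
eef_pos: [1043.7, -194.0, 261.2]
tcp_rot: [3.001, 0.026, 1.569]
contact_force: [0.7, 0.3, -0.4]
opening: 0.196
grasp_force: 49.4
```

```bash
python3 - <<'E'
from h import *
np.set_printoptions(precision=4,suppress=True)
S=sense();print(S['qpos'],S['eef_pos'],S['tcp_rot'])
E
```

```text
[-0.1852  1.1727  0.0622  0.0002  1.7636 -0.1854] [1043.7021 -193.9768  261.1953] [3.001  0.0261 1.5692]
```

Emit:
step_arm(motion=[{"delta_pos": [-7, 40, -10], "turn": 0, "claw": 10}, {"delta_pos": [-7, 40, -10], "turn": 0, "claw": 10}, {"delta_pos": [-7, 40, -10], "turn": 0, "claw": 10}, {"delta_pos": [-7, 40, -10], "turn": 0, "claw": 10}, {"delta_pos": [0, 0, 0], "turn": 0, "claw": 10}])

```text
clock: 5.55
eef_pos: [1078.8, -199.0, 293.4]
tcp_rot: [2.882, 0.048, 1.565]
contact_force: [-0.6, -0.1, -0.7]
opening: 0.195
grasp_force: 49.4
```

```bash
python3 - <<'E'
from h import *
np.set_printoptions(precision=4,suppress=True)
S=sense();print(S['qpos'],S['eef_pos'],S['tcp_rot'])
E
```

```text
[-0.1838  1.1514  0.0582  0.      1.6681 -0.1839] [1078.7803 -199.0178  293.448 ] [2.882  0.0477 1.5647]
```

Tilt is about 0.26 rad. Now I retract and check whether it stays.

Emit:
step_arm(motion=[{"delta_pos": [6, -30, 0], "turn": 0, "claw": 10}, {"delta_pos": [6, -30, 0], "turn": 0, "claw": 10}, {"delta_pos": [6, -30, 0], "turn": 0, "claw": 10}, {"delta_pos": [6, -30, 0], "turn": 0, "claw": 10}, {"delta_pos": [0, 0, 0], "turn": 0, "claw": 10}])

```text
clock: 5.97
eef_pos: [987.2, -180.8, 259.6]
tcp_rot: [2.906, 0.043, 1.566]
contact_force: [-2.1, 1.0, -4.6]
opening: 0.193
grasp_force: 49.4
```

```bash
python3 - <<'E'
from h import *
np.set_printoptions(precision=4,suppress=True)
S=sense();print(S['qpos'],S['eef_pos'],S['tcp_rot'])
E
```

```text
[-0.1825  0.8402  0.7324 -0.0004  1.3298 -0.1825] [ 987.1966 -180.8131  259.6301] [2.9064 0.0433 1.5657]
```

The tilt persists at about 0.24 rad, in the right direction. Before going there I'll refine the window pose from contours of the dark top patch, then check it with a projected outline.

```bash
cat > win.py <<'E'
from h import *
def quad(d,x0,y0,x1,y1,seed):
    c=cv2.resize(d['img'][y0:y1,x0:x1],None,fx=6,fy=6,interpolation=cv2.INTER_CUBIC)
    m=(cv2.cvtColor(c,cv2.COLOR_RGB2GRAY)<60).astype(np.uint8)
    n,l=cv2.connectedComponents(m); k=l[int((seed[1]-y0)*6),int((seed[0]-x0)*6)]
    ct=max(cv2.findContours((l==k).astype(np.uint8),0,cv2.CHAIN_APPROX_NONE)[0],key=cv2.contourArea)
    h=cv2.convexHull(ct)
    q=cv2.approxPolyN(h,4,ensure_convex=True).reshape(-1,2)
    return (q+.5)/6-.5+[x0,y0]
s,b=load('scene0'),load('side0')
qs=quad(s,130,245,210,345,(158,261)); qb=quad(b,360,255,430,365,(391,285))
qs=qs[np.argsort(np.arctan2(*(qs-qs.mean(0)).T[::-1]))]; qb=qb[np.argsort(np.arctan2(*(qb-qb.mean(0)).T[::-1]))]
best=min(([tri(s,p,b,q) for p,q in zip(qs,np.roll(qb,k,0))] for k in range(4)),key=lambda L:sum(e for _,e in L))
P=np.array([p for p,_ in best]);E=[e for _,e in best]
C=P.mean(0)
ex=(P[np.argsort(P[:,0])[2:]].mean(0)-P[np.argsort(P[:,0])[:2]].mean(0)); ey=(P[np.argsort(P[:,1])[2:]].mean(0)-P[np.argsort(P[:,1])[:2]].mean(0))
yh=ey/np.linalg.norm(ey); xh=ex-yh*(ex@yh);xh/=np.linalg.norm(xh);zh=np.cross(xh,yh)
E
python3 - <<'E'
from win import *
np.set_printoptions(precision=3,suppress=True)
print(P,E,np.linalg.norm(ex),np.linalg.norm(ey));print(C,xh,yh,zh)
W=C-26*xh-49*zh;print('window',W)
th=np.arctan2(xh[2],np.hypot(xh[0],xh[1]));print('tilt',th,'az',np.arctan2(xh[1],xh[0]))
out=[]
for d,(x0,y0,x1,y1) in ((s,(130,245,210,345)),(b,(360,255,430,365))):
    c=cv2.resize(d['img'][y0:y1,x0:x1],None,fx=5,fy=5)[:,:,::-1].copy()
    pr=lambda X:tuple(int(v) for v in (proj(d,X)-[x0,y0]+.5)*5)
    Q=[pr(C+sx*23*xh+sy*39*yh-h*zh) for h in (0,86) for sx,sy in((-1,-1),(1,-1),(1,1),(-1,1))]
    for i in range(4):
        for a,e in((i,(i+1)%4),(i+4,(i+1)%4+4),(i,i+4)): cv2.line(c,Q[a],Q[e],(0,255,0) if a<4 and e<4 else (0,0,255),1)
    out.append(cv2.copyMakeBorder(c,0,550-c.shape[0],0,400-c.shape[1],0))
cv2.imwrite('pics/chk.png',np.hstack(out))
E
```

```text
[[ 651.387 -386.428  219.582]
 [ 660.262 -344.689  219.588]
 [ 691.122 -352.611  233.683]
 [ 682.582 -390.911  235.062]] [np.float64(0.059752839240582126), np.float64(1.3971124381244562), np.float64(0.39672731135099326), np.float64(0.5924899179022274)] 34.92629781491662 40.96211130347257
[ 671.338 -368.66   226.979] [ 0.887 -0.186  0.424] [ 0.213  0.977 -0.017] [-0.411  0.105  0.906]
window [ 668.409 -368.972  171.586]
tilt 0.43734581811280665 az -0.20641654151986044
```

View pics/chk.png

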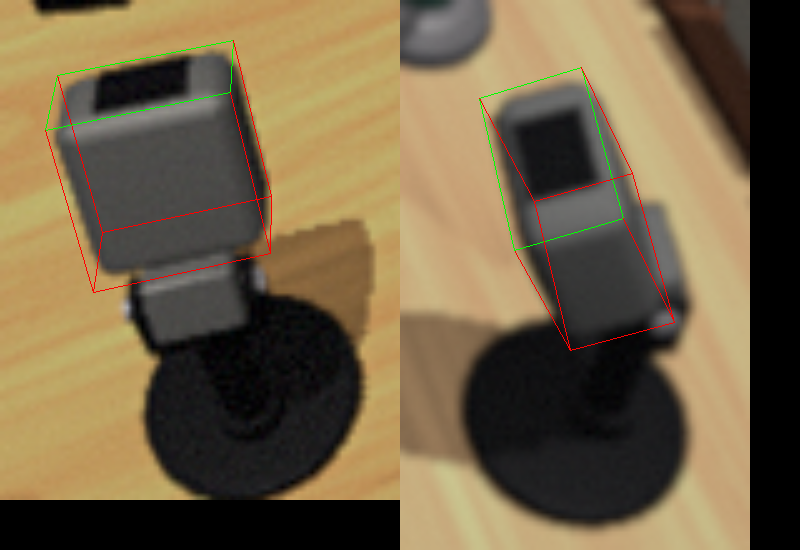

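The overlay fits in position, but tilt from the small patch is uncertain at 0.3–0.44. I'll measure lean from the long side edges of the head instead.

```bash
python3 - <<'E'
from win import *
np.set_printoptions(precision=3,suppress=True)
for nm,d,(x0,y0,x1,y1) in (('scene',s,(135,250,190,305)),('side',b,(375,265,425,330))):
    c=cv2.resize(d['img'][y0:y1,x0:x1],None,fx=6,fy=6,interpolation=cv2.INTER_CUBIC)
    L=cv2.createLineSegmentDetector().detect(cv2.GaussianBlur(cv2.cvtColor(c,cv2.COLOR_RGB2GRAY),(0,0),3))[0][:,0]
    for l in L:
        if np.hypot(l[2]-l[0],l[3]-l[1])>70:
            q=(l.reshape(2,2)+.5)/6-.5+[x0,y0]
            n=np.cross(ray(d,*q[0])[1],ray(d,*q[1])[1]);n/=np.linalg.norm(n)
            # lean (in plane of az -0.2) of line z' = cos t * z - sin t * a  with n.z'=0
            a=np.array([np.cos(.2),-np.sin(.2),0]);print(nm,q.ravel().round(1),'lean if head z:',round(np.arctan2(n[2],n@a),3),'if head x:',round(np.arctan2(-(n@a),n[2]),3), 'az if head y', round(np.arctan2(n[1],n[0]) ,3))
E
```

```text
scene [144.7 260.2 158.5 257.1] lean if head z: -0.642 if head x: -2.213 az if head y -0.188
scene [158.5 257.  174.3 254.4] lean if head z: -0.632 if head x: -2.203 az if head y -0.265
scene [176.8 257.5 182.6 279.5] lean if head z: 0.471 if head x: -1.1 az if head y -1.647
scene [149.6 299.  140.  271.5] lean if head z: -2.78 if head x: 1.932 az if head y 1.611
scene [167.5 263.6 147.9 267.6] lean if head z: 2.524 if head x: 0.953 az if head y 2.921
side [389.6 316.3 383.3 303.1] lean if head z: 0.395 if head x: -1.176 az if head y -0.008
side [378.  321.6 389.7 317.9] lean if head z: -1.084 if head x: -2.655 az if head y -1.501
side [383.5 303.7 377.7 278.5] lean if head z: 0.276 if head x: -1.295 az if head y -0.212
side [400.8 276.9 407.4 295.9] lean if head z: -2.771 if head x: 1.941 az if head y 2.992
side [395.3 276.3 399.3 290.6] lean if head z: -2.816 if head x: 1.897 az if head y 2.94
side [382.8 279.1 394.7 275.9] lean if head z: -1.194 if head x: -2.765 az if head y -1.522
side [399.2 291.3 386.1 294.6] lean if head z: 1.944 if head x: 0.373 az if head y 1.602
side [423.6 279.  415.5 264.6] lean if head z: 0.498 if head x: -1.073 az if head y -0.014
side [412.1 295.3 416.2 306.9] lean if head z: -2.766 if head x: 1.947 az if head y 2.982
```

The side edges agree on a lean of about 0.38 and azimuth about -0.2. I'll add about 0.1 rad of tilt with a second, gentle push at the reach edge.

Emit:
step_arm(motion=[{"delta_pos": [-5, 30, 0], "turn": 0, "claw": 10}, {"delta_pos": [-5, 25, 0], "turn": 0, "claw": 10}, {"delta_pos": [-3, 15, 0], "turn": 0, "claw": 10}, {"delta_pos": [-3, 15, 0], "turn": 0, "claw": 10}, {"delta_pos": [-3, 15, 0], "turn": 0, "claw": 10}, {"delta_pos": [-3, 15, 0], "turn": 0, "claw": 10}, {"delta_pos": [-3, 15, 0], "turn": 0, "claw": 10}, {"delta_pos": [-3, 15, 0], "turn": 0, "claw": 10}])

```text
clock: 6.63
eef_pos: [1093.9, -201.8, 293.6]
tcp_rot: [2.843, 0.055, 1.563]
contact_force: [0.9, 0.0, 1.2]
opening: 0.19
grasp_force: 49.4
```

Emit:
step_arm(motion=[{"delta_pos": [-3, 18, 0], "turn": 0, "claw": 10}, {"delta_pos": [-3, 18, 0], "turn": 0, "claw": 10}, {"delta_pos": [-3, 18, 0], "turn": 0, "claw": 10}, {"delta_pos": [-3, 18, 0], "turn": 0, "claw": 10}, {"delta_pos": [-3, 18, 0], "turn": 0, "claw": 10}, {"delta_pos": [0, 0, 0], "turn": 0, "claw": 10}])

```text
clock: 7.13
eef_pos: [1115.6, -204.1, 298.9]
tcp_rot: [2.782, 0.065, 1.559]
contact_force: [-0.6, 0.2, -0.8]
opening: 0.19
grasp_force: 49.4
```

```bash
python3 - <<'E'
from h import *
np.set_printoptions(precision=4,suppress=True)
S=sense();print(S['qpos'],S['eef_pos'],S['tcp_rot'])
E
```

```text
[-0.1821  1.157   0.0589 -0.0004  1.5605 -0.1823] [1115.5782 -204.0808  298.8902] [2.7821 0.0651 1.5591]
```

Tilt is 0.365 rad. I'll write a helper that turns the target into tool-axis shifts, then retract.

```bash
cat > go.py <<'E'
from h import *
from scipy.spatial.transform import Rotation as Ro
np.set_printoptions(precision=3,suppress=True)
t,a=.38,-.2
xh=np.array([np.cos(t)*np.cos(a),np.cos(t)*np.sin(a),np.sin(t)]);yh=np.array([-np.sin(a),np.cos(a),0]);zh=np.cross(xh,yh)
W=np.array([671.3,-368.7,228])-26*xh-49*zh
def rel(off=(0,0,0)):
    S=sense();R=Ro.from_euler('xyz',S['tcp_rot']).as_matrix();p=S['eef_pos']
    # barcode in tool: label at -y, 34 ahead
    bc=p+R@[0,-9,34]; Rb=np.c_[-R[:,1],-R[:,0],-R[:,2]]
    T=W-100*xh
    v=R.T@xh; turn=np.arctan2(v[0],-v[1])   # angle to bring -y tool onto xh
    c,s=np.cos(turn),np.sin(turn); Rt=R@np.array([[c,-s,0],[s,c,0],[0,0,1]])
    ang=lambda u,w:np.arccos(np.clip(u@w,-1,1))
    pt=T-Rt@[0,-9,34]
    print('q',S['qpos'],'p',p,'W',W,'target tcp',pt)
    print('world delta',pt-p,'tool delta',R.T@(pt-p),'turn',turn)
    print('ang x',ang(-R[:,1],xh),'ang z',ang(-R[:,2],zh),'after turn x',ang(-Rt[:,1],xh))
    print('tool axes\n',R)
E
python3 - <<'E'
from go import *
rel()
s,b=load('scene0'),load('side0')
for p in [(148,205),(138,242),(158,242)]: print('disp scene',onz(s,*p,60))
for p in [(220,385),(285,385),(225,350),(257,362)]: print('disp side',onz(b,*p,30))
E
```

```text
q [-0.182  1.157  0.059 -0.     1.561 -0.182] p [1115.578 -204.081  298.89 ] W [ 665.449 -367.514  172.852] target tcp [ 554.259 -345.184  164.306]
world delta [-561.32  -141.103 -134.584] tool delta [-138.587 -574.485  -62.155] turn -2.942652016957289
ang x 2.94209605636268 ang z 0.01614546506509067 after turn x 0.01498281667002447
tool axes
 [[ 0.012  0.936  0.351]
 [ 0.998  0.012 -0.065]
 [-0.065  0.351 -0.934]]
disp scene [ 328.325 -355.311   60.   ]
disp scene [ 455.209 -413.634   60.   ]
disp scene [ 480.9   -362.851   60.   ]
disp side [ 290.134 -398.147   30.   ]
disp side [ 428.861 -434.253   30.   ]
disp side [ 315.349 -318.049   30.   ]
disp side [ 380.951 -365.907   30.   ]
```

Emit:
step_arm(motion=[{"delta_pos": [5, -25, -4], "turn": 0, "claw": 10}, {"delta_pos": [0, -33, -12], "turn": 0, "claw": 10}, {"delta_pos": [0, -33, -12], "turn": 0, "claw": 10}, {"delta_pos": [0, -33, -12], "turn": 0, "claw": 10}, {"delta_pos": [0, -33, -12], "turn": 0, "claw": 10}, {"delta_pos": [0, -33, -12], "turn": 0, "claw": 10}, {"delta_pos": [0, -33, -12], "turn": 0, "claw": 10}, {"delta_pos": [0, -33, -12], "turn": 0, "claw": 10}])

```text
clock: 7.8
eef_pos: [881.1, -199.9, 295.6]
tcp_rot: [2.784, 0.065, 1.559]
contact_force: [0.6, -0.3, -0.6]
opening: 0.195
grasp_force: 49.4
```

Emit:
step_arm(motion=[{"delta_pos": [0, -33, -12], "turn": 0, "claw": 10}, {"delta_pos": [0, -33, -12], "turn": 0, "claw": 10}, {"delta_pos": [0, -33, -12], "turn": 0, "claw": 10}, {"delta_pos": [0, -33, -12], "turn": 0, "claw": 10}, {"delta_pos": [0, -33, -12], "turn": 0, "claw": 10}, {"delta_pos": [0, -33, -12], "turn": 0, "claw": 10}, {"delta_pos": [0, -33, -12], "turn": 0, "claw": 10}, {"delta_pos": [0, 0, 0], "turn": 0, "claw": 10}])

```text
clock: 8.47
eef_pos: [631.5, -196.9, 292.5]
tcp_rot: [2.788, 0.064, 1.559]
contact_force: [0.8, -0.9, -0.9]
opening: 0.197
grasp_force: 49.4
```

```bash
python3 -c "
from go import *
rel()"
```

```text
q [-0.333  0.157  1.758  0.068  0.873 -0.367] p [ 631.469 -196.893  292.537] W [ 665.449 -367.514  172.852] target tcp [ 554.419 -345.202  164.421]
world delta [ -77.051 -148.309 -128.116] tool delta [-140.686 -118.233  102.833] turn -2.943210912481052
ang x 2.9421591759105987 ang z 0.0213375689279176 after turn x 0.020590616491593074
tool axes
 [[ 0.012  0.938  0.346]
 [ 0.998  0.011 -0.064]
 [-0.064  0.346 -0.936]]
```

Emit:
step_arm(motion=[{"delta_pos": [-30, -15, -4], "turn": 0, "claw": 10}, {"delta_pos": [-30, -15, -4], "turn": 0, "claw": 10}, {"delta_pos": [-30, -15, -3], "turn": 0, "claw": 10}, {"delta_pos": [-30, -15, -3], "turn": 0, "claw": 10}, {"delta_pos": [-28, -14, -3], "turn": 0, "claw": 10}, {"delta_pos": [0, 0, 0], "turn": 0.06, "claw": 10}, {"delta_pos": [0, 0, 0], "turn": 0.12, "claw": 10}, {"delta_pos": [0, 0, 0], "turn": 0.12, "claw": 10}])

```text
clock: 9.13
eef_pos: [560.0, -345.9, 293.1]
tcp_rot: [2.78, -0.043, 1.272]
contact_force: [0.5, 0.3, -0.7]
opening: 0.196
grasp_force: 49.4
```

Emit:
step_arm(motion=[{"delta_pos": [0, 0, 0], "turn": 0.12, "claw": 10}, {"delta_pos": [0, 0, 0], "turn": 0.12, "claw": 10}, {"delta_pos": [0, 0, 0], "turn": 0.12, "claw": 10}, {"delta_pos": [0, 0, 0], "turn": 0.12, "claw": 10}, {"delta_pos": [0, 0, 0], "turn": 0.12, "claw": 10}, {"delta_pos": [0, 0, 0], "turn": 0.12, "claw": 10}, {"delta_pos": [0, 0, 0], "turn": 0.12, "claw": 10}, {"delta_pos": [0, 0, 0], "turn": 0.12, "claw": 10}])

```text
clock: 9.8
eef_pos: [560.6, -344.9, 293.2]
tcp_rot: [2.965, -0.319, 0.334]
contact_force: [-0.8, 0.1, -0.1]
opening: 0.196
grasp_force: 49.3
```

Emit:
step_arm(motion=[{"delta_pos": [0, 0, 0], "turn": 0.12, "claw": 10}, {"delta_pos": [0, 0, 0], "turn": 0.12, "claw": 10}, {"delta_pos": [0, 0, 0], "turn": 0.12, "claw": 10}, {"delta_pos": [0, 0, 0], "turn": 0.12, "claw": 10}, {"delta_pos": [0, 0, 0], "turn": 0.12, "claw": 10}, {"delta_pos": [0, 0, 0], "turn": 0.12, "claw": 10}, {"delta_pos": [0, 0, 0], "turn": 0.12, "claw": 10}, {"delta_pos": [0, 0, 0], "turn": 0.12, "claw": 10}])

```text
clock: 10.47
eef_pos: [560.6, -344.9, 293.2]
tcp_rot: [-2.971, -0.323, -0.683]
contact_force: [0.1, -0.3, -0.8]
opening: 0.193
grasp_force: 49.3
```

```bash
python3 -c "
from go import *
rel()"
```

```text
q [-0.641  0.165  1.748  0.2    0.91   1.487] p [ 560.567 -344.906  293.152] W [ 665.449 -367.514  172.852] target tcp [ 554.303 -345.18   164.337]
world delta [  -6.264   -0.274 -128.815] tool delta [-45.273  24.624 118.223] turn 1.1148425456582673
ang x 1.1149090932011432 ang z 0.0174120240164859 after turn x 0.016474249983789813
tool axes
 [[ 0.736 -0.58   0.35 ]
 [-0.598 -0.799 -0.065]
 [ 0.317 -0.161 -0.935]]
```

Emit:
step_arm(motion=[{"delta_pos": [0, 0, 0], "turn": 0.12, "claw": 10}, {"delta_pos": [0, 0, 0], "turn": 0.12, "claw": 10}, {"delta_pos": [0, 0, 0], "turn": 0.12, "claw": 10}, {"delta_pos": [0, 0, 0], "turn": 0.12, "claw": 10}, {"delta_pos": [0, 0, 0], "turn": 0.12, "claw": 10}, {"delta_pos": [0, 0, 0], "turn": 0.12, "claw": 10}, {"delta_pos": [0, 0, 0], "turn": 0.12, "claw": 10}, {"delta_pos": [0, 0, 0], "turn": 0.12, "claw": 10}])

```text
clock: 11.13
eef_pos: [560.5, -345.0, 293.2]
tcp_rot: [-2.781, -0.05, -1.624]
contact_force: [0.1, -0.3, -0.8]
opening: 0.195
grasp_force: 49.3
```

Emit:
step_arm(motion=[{"delta_pos": [0, 0, 0], "turn": 0.12, "claw": 10}, {"delta_pos": [0, 0, 0], "turn": 0.035, "claw": 10}, {"delta_pos": [0, 0, 0], "turn": 0, "claw": 10}, {"delta_pos": [0, 0, 0], "turn": 0, "claw": 10}])

```text
clock: 11.47
eef_pos: [560.5, -344.9, 293.0]
tcp_rot: [-2.778, 0.003, -1.762]
contact_force: [0.0, 0.2, -1.4]
opening: 0.196
grasp_force: 49.3
```

```bash
python3 -c "
from go import *
rel();d=snap('scene','scene3');e=snap('side','side3')
cv2.imwrite('pics/v3.png',np.hstack([d['img'][150:400,60:340],e['img'][120:370,240:520]])[:,:,::-1])"
```

```text
q [-0.641  0.165  1.748  0.2    0.91   2.595] p [ 560.534 -344.902  293.034] W [ 665.449 -367.514  172.852] target tcp [ 554.307 -345.184  164.34 ]
world delta [  -6.228   -0.282 -128.694] tool delta [  1.805  51.41  118.131] turn 0.007378759071513847
ang x 0.01819040966552465 ang z 0.01758520110306134 after turn x 0.01662678368417955
tool axes
 [[-0.19  -0.918  0.349]
 [-0.982  0.178 -0.065]
 [-0.003 -0.355 -0.935]]
```

View pics/v3.png

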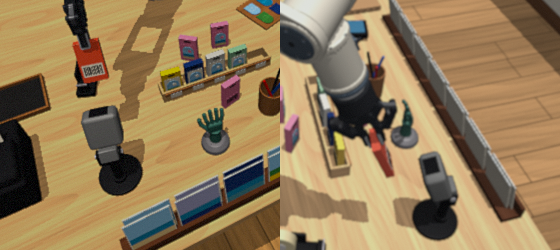

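The label faces the scanner (crop (93,70)) and the other goods are still standing. Descending to the scan pose.

Emit:
step_arm(motion=[{"delta_pos": [0, 9, 20], "turn": 0, "claw": 10}, {"delta_pos": [0, 9, 20], "turn": 0, "claw": 10}, {"delta_pos": [1, 9, 20], "turn": 0, "claw": 10}, {"delta_pos": [1, 9, 20], "turn": 0, "claw": 10}, {"delta_pos": [0, 8, 20], "turn": 0, "claw": 10}, {"delta_pos": [0, 7, 18], "turn": 0, "claw": 10}, {"delta_pos": [0, 0, 0], "turn": 0, "claw": 10}, {"delta_pos": [0, 0, 0], "turn": 0, "claw": 10}])

```text
clock: 12.23
eef_pos: [554.1, -344.9, 163.6]
tcp_rot: [-2.78, 0.004, -1.763]
contact_force: [0.4, -0.2, -0.2]
opening: 0.194
grasp_force: 49.4
```

```bash
python3 - <<'E'
from go import *
rel();d=snap('scene','scene4');e=snap('side','side4');snap('wrist','wrist4')
S=sense();R=Ro.from_euler('xyz',S['tcp_rot']).as_matrix();bc=S['eef_pos']+R@[0,-9,34]
print('bc',bc,proj(d,bc),proj(e,bc))
A=d['img'][180:300,100:220];B=e['img'][210:330,330:450]
r=lambda i:cv2.resize(i,(400,400),interpolation=cv2.INTER_CUBIC)
for im in(0,):cv2.imwrite('pics/v4.png',np.hstack([r(A),r(B)])[:,:,::-1])
E
```

```text
q [-0.648  0.295  1.891  0.267  0.647  2.498] p [ 554.116 -344.927  163.58 ] W [ 665.449 -367.514  172.852] target tcp [ 554.36  -345.232  164.384]
world delta [ 0.244 -0.305  0.804] tool delta [ 0.249 -0.563 -0.648] turn 0.005869710332232105
ang x 0.019686126208506356 ang z 0.01997973218680944 after turn x 0.018790798836852984
tool axes
 [[-0.191 -0.918  0.348]
 [-0.982  0.18  -0.064]
 [-0.004 -0.353 -0.935]]
bc [ 575.641 -349.815  137.544] [164.741 249.305] [339.338 311.695]
```

View pics/v4.png

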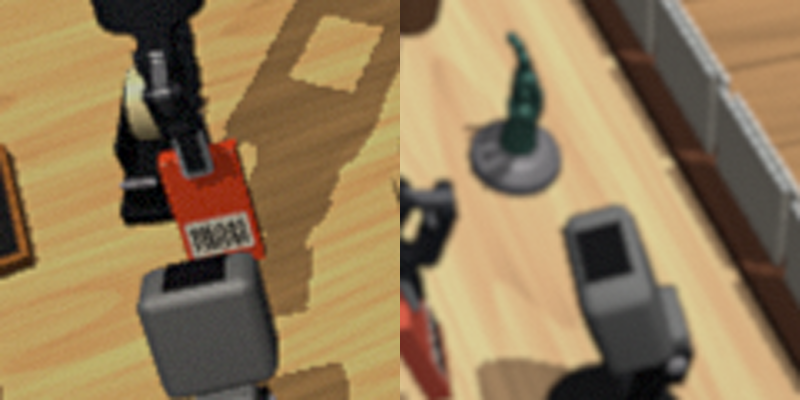

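The label is at scene (166,251), against a predicted (165,249), so it is within about 4 mm of the intended spot. The angles are within 0.02 rad of the measured window pose. I'll hold still, then hand in.

Emit:
step_arm(motion=[{"delta_pos": [0, 0, 0], "turn": 0, "claw": 10}, {"delta_pos": [0, 0, 0], "turn": 0, "claw": 10}, {"delta_pos": [0, 0, 0], "turn": 0, "claw": 10}, {"delta_pos": [0, 0, 0], "turn": 0, "claw": 10}, {"delta_pos": [0, 0, 0], "turn": 0, "claw": 10}, {"delta_pos": [0, 0, 0], "turn": 0, "claw": 10}, {"delta_pos": [0, 0, 0], "turn": 0, "claw": 10}, {"delta_pos": [0, 0, 0], "turn": 0, "claw": 10}])

```text
clock: 13.05
eef_pos: [554.5, -345.3, 164.2]
tcp_rot: [-2.779, 0.004, -1.763]
contact_force: [0.1, -0.4, -0.3]
opening: 0.193
grasp_force: 49.4
```

```bash
python3 -c "
from rig import *
print(sense()['eef_pos']);print(sign_off())"
```

```text
[ 554.48657861 -345.25047514  164.22011776]
the job is handed in; nothing more can be done
None
```

The job is handed in at 13 s with the coral-red box held still, label about 100 mm from the scanner window and square to it by my measurements; no verdict came back, and one joint read 0.058 against its 0.06 limit while I tilted the tool.

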